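# Hang the open hook on the waist of the shelf rail

## Robot

A 6-joint arm with a two-finger parallel gripper is mounted at the origin on a cart in front of the work surface, level with it; the furniture and walls round the work are solid. World frame = base frame: x ahead of the robot, y to its left, z up, the work surface at z = 0. Lengths are in mm, angles in degrees, forces in N, time in s.
With the tool pointing down it reaches from about 375 to 900 mm from the base axis. Payload 3.1 kg.
Tool frame: the origin (TCP) lies at the very end of the fingers, on their centre line; the grasp point (between the pads) lies 19 mm behind it; z points along the fingers, y is the line along which they close (so a half turn about z gives the same grasp; the last joint's range is limited). The gripper opens to 87 mm and grips with 3 to 60 N. Pads are 19 mm wide; open, the fingers measure 117 mm over their backs; the gripper's body (75 mm by 190 mm) begins 51 mm behind the grasp point.
Start: joints at [63.34, 30.224, 82.088, -0, 67.689, -10.227], TCP at [176.762, 599.46, 222.548] pointing down, gripper open.
Joint ranges: [-176.69, 176.69], [-43.24, 126.21], [12.49, 139.97], [-82, 262], [0, 151.66], [-163.58, 163.58]. Speed limits (degrees/s): [159.86, 159.86, 180, 180, 180, 180].

## Interface

Orientations are given as a 3x3 rotation matrix whose columns are the frame's x, y, z axes.
In Python, from rig import read_state, snapshot, camera_info, job_done gives the robot as it stands.
- The arm moves only by the tool servo_tool, never from a script. Its argument "rows" is a list of rows, each a list of 3 entries, a list of its own where there are three numbers: the turn, a rotation vector about the tool's x, y, z in degrees, then the shift along the tool's x, y, z in m, then the finger opening in m, from 0 to 0.087. A call has 1 to 12 rows; each row shifts and turns the commanded pose from where the row before left it, along the tool's axes as they then stand; what a row does not reach is not made up. A row lasts 1/8 s, in which the tool goes at most 62.5 mm and 10.7 degrees, less where a joint would pass 70% of its speed; a pose out of reach is approached as far as the arm can. A call with a gripper value outside its range is refused whole. The fingers move at their own pace and stop on an object; "grip_force" is the grip in N (left out, the last holds). Time passes only in rows, so rows that do not move let the fingers close. It gives the time, the measured TCP pose, the force, the opening and the grip force at its end, in the units of the state.
- read_state(): the state, without advancing time (a new reading comes with each control period).
- snapshot(name): name is "side" or "top"; returns the picture (400x640x3 uint8, blue, green, red); there is no depth.
- camera_info(name): a dict with "intrinsics" (3x3 intrinsics, pixels), "position" and "orientation" of the camera in the world. Camera axes: x right, y down, z forward; pixel columns grow to the right and rows downward; lengths in mm; the calibration is good to about 2 mm. A picture is of the moment at which its call begins. camera_info takes no time and is no camera call.
- job_done(): hands the job in; it is judged then, once.
The state is a dict: "clock": time; "joint_positions": joint angles; "joint_velocities": joint speeds; "joint_efforts": joint torques, N m; "tcp_pos": TCP position; "tool_rot": TCP orientation; "ft_force": force on the tool from outside, world axes, zero at the start; "torque": the same for the moment, N m; "finger_gap": finger opening in mm; "grasp_force": force on a finger pad.
Only numpy, scipy, OpenCV 4.12 (cv2) and the standard library are available. Lean on these libraries where they do the work, as an engineer would, in place of code of your own. Each camera call takes 0.05 s, during which the arm holds its last target. There are 200 camera calls.

## Task

One of the two steel hooks in the wooden stand has an open ring at the top; hang that one on the rail under the front of the small shelf. Its ring only goes over the rail sideways through its gap, and only at the one thin waist turned in the rail, so find the waist, slip the ring on there and leave the hook hanging still and free. Leave the hook with the closed ring in the stand and do not disturb the other things on the worktop.

Things in the scene. Friction and masses are not known exactly. Their poses are not given: they have to be found in the camera images.
- hook: The OPEN hook, to be hung up: 10 mm round steel bar bent in one flat plane (its x-z plane), 150 mm tall, about 0.12 kg (0.08 to 0.17). C-shaped open ring on top, straight shank down from the ring's front (x = -20 mm), flat foot from x = -45 to +41 mm whose ends turn up 48 mm (a double hook), with 16 mm ball tips. Origin at the level of its lowest point, under the ring's centre; as it stands z is up, x points away from the robot.
- hook_ring (a point): Centre of the open hook's ring, 125 mm above its lowest point. Ring 30 mm inside, 50 mm outside diameter. Its gap, 20 mm clear between the bar ends, looks along x 0.91, z -0.42 (backward, 25 deg downward). Axes as the hook's: x away from the robot as it stands, z up, y square to the flat hook.
- hook_grip (a point): Centre of the open hook's dark wooden grip block on the shank, 20 (x) x 14 (y) x 44 (z) mm, 57 mm below and 20 mm in front (-x) of the ring's centre. Axes as the hook's. Pinch it across y, with 50 N or more if possible, so that the hook does not turn in the fingers.
- closed_hook_ring (a point): Centre of the ring of the other hook: same size, bar and grip, but its ring is a full closed circle. It stands in the other slot of the stand and is to be left there.
- stand: Fixed wooden block, 115 (x) x 190 (y) x 32 (z) mm, origin at the centre of its underside. Two slots along x, 26 mm deep, 88 x 12 mm, at y = +50 and -50 mm; the feet of the hooks stand in them, upright, rings over the slots' centres. Either hook may be in either slot. Lift a hook straight up to take it out.
- rack: Fixed small wooden shelf, front to the robot (-x), origin on the worktop below the middle of its rail. Two side panels (268 mm apart inside) carry a board whose underside is 60 mm above the rail's axis, its front edge 15 mm in front of the axis: the hand must come to the rail from the front, leaning, fingers pointing forward and down, 30 to 50 deg from vertical. Jars and a tin stand on it, to 400 mm up.
- rail_axis (a point): Point on the axis of the rack's rail, mid-way between the side panels, 200 mm above the worktop; y runs along the rail, x away from the robot, z up. The rail is a fixed round wooden bar, 30 mm in diameter but for one waist, 16 mm in diameter, 26 mm long, square shoulders. The waist's centre lies anywhere up to 45 mm to either side of this point: it is not measured; find it by sight or touch.
- rail_front (a point): Point on the front of the thick rail, 15 mm in front of its axis (-x), mid-way. Pressed on the thick rail with its gap facing the axis, the open ring stops with its centre 26 mm from the axis; at the waist it slips over. Once hung, the ring's centre lies about 7 mm below the axis and the hook leans up to 10 deg, foot backward; let it stop swinging, a few seconds.
- tin: Bystander, not to be disturbed: round red tea tin, 58 mm wide, 72 mm high; origin at the centre of its underside.
- timer: Bystander, not to be disturbed: round white kitchen timer, 68 mm wide, 48 mm high; origin at the centre of its underside.
- tumbler: Bystander, not to be disturbed: clear drinking glass, 60 mm wide, 127 mm high; origin at the centre of its underside.
- jar_a: Bystander, not to be disturbed: spice jar, 45 mm wide, 106 mm high, standing under the rack's shelf behind the rail; origin at the centre of its underside.
- jar_b: Bystander, not to be disturbed: spice jar, 45 mm wide, 106 mm high, standing under the rack's shelf behind the rail; origin at the centre of its underside.
- bowl: Bystander, not to be disturbed: round bowl, 136 mm wide, 83 mm high; origin at the centre of its underside.

How it is judged (in metres and radians):
At the end, for the whole second after the job is handed in: The open hook hangs released and at rest from the waist, rail through its ring: ring centre within 10 mm of the rail axis fore and aft, from 2 mm above to 13 mm below it; hook leaning under 40 deg. The closed hook is within 20 mm of its start (z of hook_ring in the frame of rail_axis between -0.013 and 0.002 m and x of hook_ring in the frame of rail_axis between -0.01 and 0.01 m and y of hook_ring in the frame of rail_axis between -0.07 and 0.07 m and angle between hook_ring's own z axis and vertical below 0.7 rad and linear speed of hook below 0.02 m/s and angular speed of hook below 0.25 rad/s and distance of closed_hook_ring from where it was at the start of the episode below 0.02 m); the robot touches nothing.
It fails at once if a bystander is shifted by more than 30 mm or tipped (distance of any of tin, timer, tumbler, jar_a, jar_b, bowl from where it was at the start of the episode above 0.03 m or angle between any of tin, timer, tumbler, jar_a, jar_b, bowl's own z axis and vertical above 0.5 rad).
It fails at once if the closed hook is taken out of the stand (distance of closed_hook_ring from where it was at the start of the episode above 0.04 m).
It also fails if it takes over 64 s, if anything falls off the work surface, if the arm or the gripper's body presses on something with over 40 N, if the wrist force passes 120 N, or if a joint passes its speed limit or range.

## Working session

There is one attempt and no reset: what is moved stays moved. The work goes in short steps, Python scripts to look and compute and a tool call to move; the robot and the scene stay as the last step left them, time stands still between calls to the robot, and variables do not carry over. Pictures are saved under pics/ and viewed, at most 10 in all, crops included, and the job is handed in when it is done.

Besides the shell and the picture viewer there is one more tool, called after "Emit:" by a JSON object that holds its "fn" and its "kwargs", one argument or row to a line. servo_tool: Moves the arm, as the interface text tells. Its arguments: {"type":"object","properties":{"rows":{"type":"array","items":{"type":"array"}},"grip_force":{"type":"number"}},"required":["rows"]}

```bash
mkdir -p pics; ls; python3 - <<'E'
from rig import *
import cv2
for n in ("side","top"):
    c=camera_info(n);print(n,c)
    cv2.imwrite(f"pics/{n}0.png",snapshot(n))
s=read_state();print(s)
E
```

```text
pics
side {'intrinsics': array([[442.38990574,   0.        , 321.06428822],
       [  0.        , 442.38990574, 206.46087057],
       [  0.        ,   0.        ,   1.        ]]), 'position': array([-484.46937208,  -26.09733442,  942.77111097]), 'orientation': array([[ 0.07035883, -0.61864225,  0.78251607],
       [-0.99726413, -0.06145103,  0.04108559],
       [ 0.02266913, -0.78326594, -0.62127335]])}
top {'intrinsics': array([[482.40958111,   0.        , 318.28542402],
       [  0.        , 482.40958111, 197.50221458],
       [  0.        ,   0.        ,   1.        ]]), 'position': array([ 339.68100616,   48.1435699 , 1560.41289704]), 'orientation': array([[ 0.02948965, -0.9888684 ,  0.14584114],
       [-0.99939023, -0.03189792, -0.01420164],
       [ 0.01869558, -0.14533341, -0.98920608]])}
{'clock': 0.1, 'joint_positions': array([ 6.33395234e+01,  3.02749220e+01,  8.21501621e+01, -4.97528286e-04,
        6.76903345e+01, -1.02286215e+01]), 'joint_velocities': array([-0.01641082, -0.13170037, -0.13663219, -0.07082667, -0.05138941,
        0.00243882]), 'joint_efforts': array([ 2.42457900e-04, -4.40988851e+01, -1.77151483e+01,  6.35082833e-02,
        5.33958490e-02, -4.91039214e-05]), 'tcp_pos': array([176.47646316, 598.86261094, 221.64954619]), 'tool_rot': array([[-9.59157629e-01,  2.82870709e-01, -8.96701998e-04],
       [ 2.82871914e-01,  9.59155997e-01, -1.80386541e-03],
       [ 3.49816411e-04, -1.98384308e-03, -9.99997971e-01]]), 'ft_force': array([-1.07018386, -0.80852213,  0.5573043 ]), 'torque': array([ 0.02717569,  0.04983555, -0.05748669]), 'grasp_force': 0.0, 'finger_gap': 86.73181137000456}
```

View pics/side0.png

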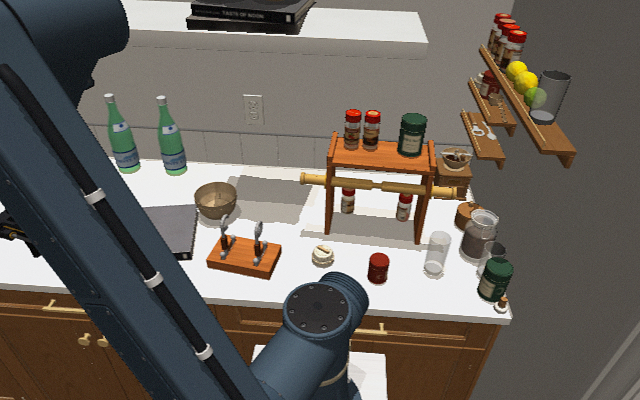

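View pics/top0.png

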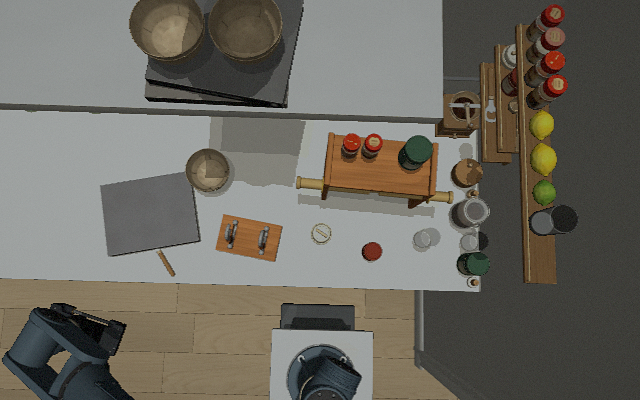

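The side picture shows the stand at about (244,257) with the hooks at about (225,235) and (258,242). The rail runs from (302,180) to (455,192), with a step that may be the waist near (372,184). The next picture is an enlarged montage.

```bash
python3 - <<'E'
import cv2,numpy as np
s=cv2.imread("pics/side0.png");t=cv2.imread("pics/top0.png")
a=cv2.resize(s[205:280,200:300],(400,300),interpolation=cv2.INTER_CUBIC)
b=cv2.resize(t[205:280,205:305],(400,300),interpolation=cv2.INTER_CUBIC)
c=cv2.resize(s[165:215,297:457],(800,250),interpolation=cv2.INTER_CUBIC)
cv2.imwrite("pics/m1.png",np.vstack([np.hstack([a,b]),c]))
E
```

```text
(no output)
```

View pics/m1.png

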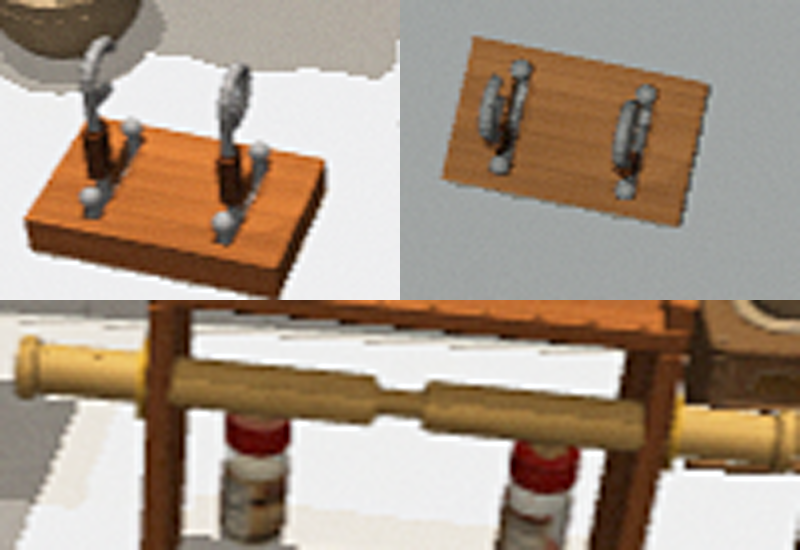

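The left hook at (96,90) in the montage is the open one: its ring's gap shows, while the right ring is a full circle. The waist is at montage (402,401), which is side pixel (377,184.8).

```bash
cat >h.py <<'E'
import numpy as np
from rig import *
def ray(n,u,v):
    c=camera_info(n);d=c["orientation"]@np.linalg.inv(c["intrinsics"])@[u,v,1];return c["position"],d
def onz(n,u,v,z):
    p,d=ray(n,u,v);return p+d*(z-p[2])/d[2]
def proj(n,P):
    c=camera_info(n);q=c["intrinsics"]@c["orientation"].T@(np.array(P)-c["position"]);return q[:2]/q[2]
E
python3 - <<'E'
from h import *
np.set_printoptions(precision=1,suppress=True)
mt=lambda X,Y:((X-400+.5)/4-.5+205,(Y+.5)/4-.5+205)
ms=lambda X,Y:((X+.5)/4-.5+200,(Y+.5)/4-.5+205)
mr=lambda X,Y:((X+.5)/5-.5+297,(Y-300+.5)/5-.5+165)
def stand(cs):
    cs=np.array(cs);print(cs[:,:2].tolist(),cs.mean(0))
    return cs
print("stand top cam");a=stand([onz("top",*mt(*p),32) for p in [(475,37),(710,85),(682,226),(443,180)]])
print("stand side cam");b=stand([onz("side",*ms(*p),32) for p in [(95,117),(326,160),(280,268),(26,219)]])
for cs in (a,b):
    y=(cs[0]-cs[1]+cs[3]-cs[2]);print("yaw",np.degrees(np.arctan2(-y[0],y[1])),np.linalg.norm(y)/2)
    x=(cs[0]-cs[3]+cs[1]-cs[2]);print("yawx",np.degrees(np.arctan2(x[1],x[0])),np.linalg.norm(x)/2)
print("balls z~54: top",*[onz("top",*mt(*p),52)[:2] for p in [(521,69),(500,166),(646,94),(626,188)]])
print("balls side",*[onz("side",*ms(*p),52)[:2] for p in [(133,130),(90,198),(260,150),(223,223)]])
print("ringtop: top",*[onz("top",*mt(*p),140)[:2] for p in [(491,110),(624,137)]])
for n,p in dict(waist=(402,401),L=(175,382),R=(640,425),wl=(378,399),wr=(425,404)).items(): print(n,onz("side",*mr(*p),200))
E
```

```text
stand top cam
[[502.77863343781615, 325.9096234648624], [470.42588390356366, 138.1430386536453], [359.0280661232815, 155.58966236888153], [389.2287888681853, 344.3854107798346]] [430.4 241.   32. ]
stand side cam
[[498.9488088012881, 321.43273215189004], [468.3595905085389, 139.76313156903964], [357.21870899028795, 156.2228859220068], [387.6280454069738, 343.89589895266386]] [428.  240.3  32. ]
yaw -9.431687023070516 190.8612897472297
yawx -9.073086605088898 113.89893591569864
yaw -9.377996430806256 187.17290796713652
yawx -9.924279602498242 112.92052210331899
balls z~54: top [476.6 285. ] [400.7 297.1] [460.1 186.6] [386.7 198.8]
balls side [465.9 282.5] [393.  296.6] [453.4 185.6] [377.3 198.6]
ringtop: top [437.8 291.5] [421.  193.2]
waist [ 567.7 -131.1  200. ]
L [573.3   0.8 200. ]
R [ 557.9 -266.8  200. ]
wl [ 568.3 -117.2  200. ]
wr [ 566.1 -144.3  200. ]
```

```bash
cat >>h.py <<'E'
from scipy.spatial.transform import Rotation as R
def toolrot(yaw,lean):
    y,l=np.radians([yaw,lean]);xh=np.array([np.cos(y),np.sin(y),0]);yt=np.array([-np.sin(y),np.cos(y),0])
    zt=np.sin(l)*xh-np.cos(l)*np.array([0,0,1]);return np.c_[np.cross(yt,zt),yt,zt]
def plan(p,Rt,s=None):
    s=s or read_state();R0=s["tool_rot"]
    rv=R.from_matrix(R0.T@Rt).as_rotvec(degrees=True)
    print("turn",rv.round(2),"then shift m",(Rt.T@(np.array(p)-s["tcp_pos"])/1000).round(4),"noturn shift",(R0.T@(np.array(p)-s["tcp_pos"])/1000).round(4))
E
python3 - <<'E'
from h import *
np.set_printoptions(precision=1,suppress=True)
for p in [(311,185),(440,197)]: print(onz("top",*p,200))
Rt=toolrot(-9.4,50);g=np.array([418,293.3,68]);G=g+19*Rt[:,2]
print(G);plan(G-100*Rt[:,2],Rt);plan(G,Rt)
import cv2
t=cv2.imread("pics/top0.png")[:,:,:]
# rail profile columns at outer ends
for u in (306,312,318,434,440,446):
    print(u,[tuple(int(c) for c in t[v,u]) for v in range(176,206)])
E
```

```text
[575.7  50.5 200. ]
[ 552.9 -319.9  200. ]
[432.4 290.9  55.8]
turn [ -3.2 -50.   -6.5] then shift m [-0.1 -0.3  0.2] noturn shift [-0.3 -0.2  0.1]
turn [ -3.2 -50.   -6.5] then shift m [-0.1 -0.3  0.3] noturn shift [-0.3 -0.2  0.2]
306 [(165, 166, 160), (172, 171, 164), (79, 113, 129), (78, 126, 150), (82, 133, 155), (87, 137, 163), (84, 136, 160), (91, 142, 164), (78, 129, 153), (77, 123, 145), (61, 106, 125), (48, 77, 98), (98, 110, 111), (160, 168, 164), (159, 165, 163), (153, 161, 157), (158, 166, 162), (158, 165, 161), (167, 166, 163), (122, 130, 132), (121, 129, 129), (123, 129, 131), (120, 127, 130), (119, 128, 129), (125, 129, 133), (120, 129, 130), (120, 129, 129), (121, 132, 132), (165, 166, 161), (165, 167, 163)]
312 [(164, 164, 160), (167, 166, 161), (143, 147, 144), (59, 107, 129), (77, 127, 151), (83, 135, 158), (83, 135, 159), (87, 138, 161), (87, 140, 163), (80, 130, 150), (75, 120, 143), (53, 93, 112), (31, 64, 77), (161, 167, 163), (159, 168, 165), (156, 165, 161), (161, 168, 164), (155, 164, 162), (156, 164, 160), (168, 168, 165), (117, 127, 126), (124, 131, 133),
[... 1410 characters left out ...]
38), (77, 125, 149), (83, 131, 154), (85, 139, 161), (83, 133, 154), (75, 124, 147), (68, 115, 137), (52, 94, 117), (63, 83, 88), (170, 171, 163), (166, 166, 161), (161, 163, 158), (165, 164, 161)]
446 [(163, 164, 161), (160, 163, 158), (162, 162, 159), (163, 163, 158), (164, 164, 161), (162, 162, 159), (165, 166, 161), (166, 166, 162), (161, 162, 157), (164, 164, 161), (163, 165, 161), (164, 166, 161), (162, 164, 161), (160, 160, 158), (167, 166, 163), (174, 171, 166), (49, 87, 102), (62, 109, 127), (75, 123, 146), (82, 126, 150), (81, 133, 158), (84, 137, 159), (83, 129, 155), (80, 128, 150), (67, 110, 133), (47, 85, 107), (131, 132, 127), (166, 167, 161), (164, 165, 162), (165, 165, 161)]
```

Emit:
{"fn": "servo_tool", "kwargs": {
  "rows": [
    [[-0.64, -10, -1.3], [0, 0, 0], 0.087],
    [[-0.64, -10, -1.3], [0, 0, 0], 0.087],
    [[-0.64, -10, -1.3], [0, 0, 0], 0.087],
    [[-0.64, -10, -1.3], [0, 0, 0], 0.087],
    [[-0.64, -10, -1.3], [0, 0, 0], 0.087],
    [[0, 0, 0], [0, 0, 0], 0.087]
  ],
  "grip_force": 60
}}

```text
clock: 0.85
tcp_pos: [174.2, 598.4, 219.1]
tool_rot: [[-0.635, 0.16, 0.755], [0.1, 0.987, -0.126], [-0.766, -0.005, -0.643]]
ft_force: [0.9, 0.1, -1.0]
finger_gap: 87.2
grasp_force: 0.0
```

```bash
sed -i '1i import sys' h.py; cat >g.py <<'E'
from h import *
np.set_printoptions(precision=4,suppress=True)
s=read_state();print(s["clock"],s["tcp_pos"],s["joint_positions"],s["ft_force"])
Rt=toolrot(-9.4,50);g=np.array([418,293.3,68]);G=g+19*Rt[:,2]
plan(G-100*Rt[:,2],Rt);plan(G,Rt)
E
python3 g.py
```

```text
0.85 [174.2449 598.4444 219.0963] [ 85.0724  39.0715  85.2686 -53.4906  71.7711  29.5745] [ 0.9246  0.0733 -1.0481]
turn [-0.04 -0.02  0.32] then shift m [-0.0709 -0.2612  0.2385] noturn shift [-0.0695 -0.2614  0.2387]
turn [-0.04 -0.02  0.32] then shift m [-0.0709 -0.2612  0.3385] noturn shift [-0.0695 -0.2614  0.3387]
```

Emit:
{"fn": "servo_tool", "kwargs": {
  "rows": [
    [[0, 0, 0.3], [-0.0088, -0.0326, 0.0298], 0.087],
    [[0, 0, 0], [-0.0088, -0.0326, 0.0298], 0.087],
    [[0, 0, 0], [-0.0088, -0.0326, 0.0298], 0.087],
    [[0, 0, 0], [-0.0088, -0.0326, 0.0298], 0.087],
    [[0, 0, 0], [-0.0088, -0.0326, 0.0298], 0.087],
    [[0, 0, 0], [-0.0088, -0.0326, 0.0298], 0.087],
    [[0, 0, 0], [-0.0088, -0.0326, 0.0298], 0.087],
    [[0, 0, 0], [-0.0088, -0.0326, 0.0298], 0.087],
    [[0, 0, 0], [0, 0, 0], 0.087],
    [[0, 0, 0], [0, 0, 0], 0.087]
  ]
}}

```text
clock: 2.1
tcp_pos: [339.1, 341.4, 158.3]
tool_rot: [[-0.661, 0.217, 0.718], [0.121, 0.975, -0.184], [-0.74, -0.035, -0.672]]
ft_force: [-0.4, 1.2, 0.2]
finger_gap: 86.5
grasp_force: 0.0
```

```bash
python3 g.py; python3 - <<'E'
from h import *
import cv2
s=snapshot("side");t=snapshot("top")
a=cv2.resize(s[190:290,180:300],(480,400),interpolation=cv2.INTER_CUBIC)
b=cv2.resize(t[190:290,210:290],(320,400),interpolation=cv2.INTER_CUBIC)
cv2.imwrite("pics/m2.png",np.hstack([a,b]))
E
```

```text
2.1 [339.0814 341.4408 158.2706] [ 57.7268  33.5301 119.5817 -81.8822  45.4176  50.1429] [-0.4301  1.2191  0.2447]
turn [-3.7  -2.27 -0.59] then shift m [ 0.0141 -0.0346  0.0427] noturn shift [ 0.012  -0.0319  0.0454]
turn [-3.7  -2.27 -0.59] then shift m [ 0.0141 -0.0346  0.1427] noturn shift [ 0.008  -0.0254  0.1451]
```

View pics/m2.png

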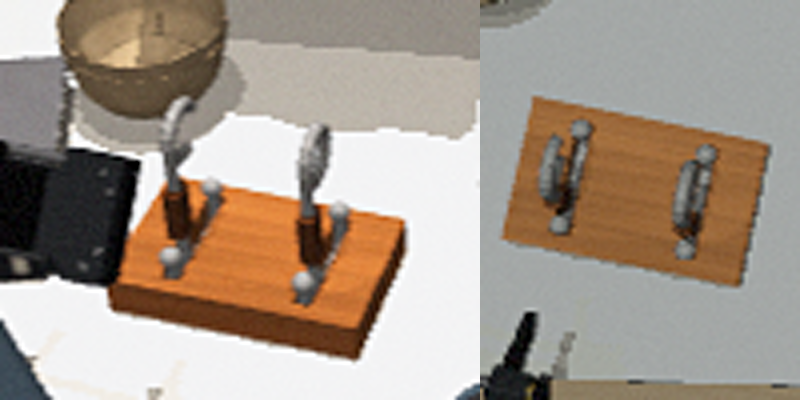

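The picture shows the stand untouched, with the fingers left of it at (80,210). The open hook is at (175,190) and its gap is clear to see. Joint 4 has reached its limit, so I'll fit a kinematic model and pick a lean the arm can reach.

```bash
cat >kin.py <<'E'
from h import *
from scipy.optimize import least_squares
rz=lambda a:R.from_euler('z',a,degrees=True).as_matrix()
ry=lambda a:R.from_euler('y',a,degrees=True).as_matrix()
ez=np.array([0,0,1.]);ex=np.array([1.,0,0])
def fk(q,k):
    a1,h,L2,e,L3,d=k
    A=rz(q[0]);p=A@(a1*ex)+h*ez
    A=A@ry(q[1]);p=p+A@(L2*ez)
    A=A@ry(q[2]);p=p+A@(e*ex+L3*ez)
    A=A@rz(q[3])@ry(q[4])@rz(q[5]);return p+A@(d*ez),A
D=[([63.3395,30.2749,82.1502,0,67.6903,-10.2286],[176.476,598.863,221.650]),
([85.0724,39.0715,85.2686,-53.4906,71.7711,29.5745],[174.2449,598.4444,219.0963]),
([57.7268,33.5301,119.5817,-81.8822,45.4176,50.1429],[339.0814,341.4408,158.2706])]
def fit():
    f=lambda k:np.r_[np.concatenate([fk(q,k)[0]-p for q,p in D]),(k-[0,300,400,0,400,250])*.001]
    r=least_squares(f,[0,300,400,0,400,250]);return r.x,r.fun[:9]
lo=np.array([-176.69,-43.24,12.49,-82,0,-163.58]);hi=np.array([176.69,126.21,139.97,262,151.66,163.58])
def ik(p,Rt,k,q0):
    def f(q):
        P,A=fk(q,k);return np.r_[P-p,300*R.from_matrix(A.T@Rt@np.eye(3)).as_rotvec()]
    r=least_squares(f,np.clip(q0,lo+.5,hi-.5),bounds=(lo,hi));return r.x,np.linalg.norm(r.fun)
E
python3 - <<'E'
from kin import *
np.set_printoptions(precision=2,suppress=True)
k,res=fit();print(k,res)
for q,p in D: print(fk(q,k)[1])
E
```

```text
[200.02 304.1  340.92 102.45 309.97 156.13] [101.28 -45.65   7.79  -3.65  -7.31 -10.17   6.4   -0.55   2.38]
[[-0.28 -0.96 -0.  ]
 [-0.96  0.28 -0.  ]
 [ 0.    0.   -1.  ]]
[[-0.16 -0.64  0.76]
 [-0.99  0.1  -0.13]
 [ 0.   -0.77 -0.64]]
[[-0.22 -0.66  0.72]
 [-0.98  0.12 -0.18]
 [ 0.03 -0.74 -0.67]]
```

```bash
python3 - <<'E'
s=open('kin.py').read()
s=s.replace("a1,h,L2,e,L3,d=k","a1,h,L2,e,L3,d,s1,s2=k").replace("e*ex+L3*ez)","e*ex+L3*ez+s1*ey)")
s=s.replace("A=A@rz(q[3])@ry(q[4])@rz(q[5]);return p+A@(d*ez),A","A=A@rz(q[3]);p=p+A@(s2*ey);A=A@ry(q[4])@rz(q[5]+90);return p+A@(d*ez),A").replace("ex=np","ey=np.array([0,1.,0]);ex=np")
s=s.replace("[0,300,400,0,400,250]","[0,300,400,0,400,250,100,0]").replace(".fun[:9]",".fun[:3*len(D)]")
open('kin.py','w').write(s)
E
python3 - <<'E'
from kin import *
np.set_printoptions(precision=2,suppress=True)
k,res=fit();print(k,res)
q=D[2][0]
for L in (50,45,40,35,30,25):
  Rt=toolrot(-9.4,L);g=np.array([418,293.3,68]);G=g+19*Rt[:,2]
  for nm,P in (("G",G),("up100",G+[0,0,100]),("back60",G-60*Rt[:,2])):
    best=min((ik(P,Rt,k,q0) for q0 in (q,[40,40,110,-80,50,0],[40,30,110,100,50,-100],[20,40,100,-60,60,20])),key=lambda r:r[1]);print(L,nm,*best)
E
```

```text
[  0.01 274.21 587.98 114.1  391.7  305.46 111.     0.  ] [ 0.  0. -0. -0. -0.  0.  0.  0. -0.]
50 G [ 45.4   42.86 112.6  -82.    40.11  42.48] 76.41063645158664
50 up100 [ 43.38  30.72 116.63 -82.    38.01  35.84] 44.08547628910936
50 back60 [ 50.71  38.52 117.07 -82.    42.46  46.46] 60.723279121035354
45 G [ 42.34  41.35 113.94 -82.    34.64  39.22] 61.853360008341994
45 up100 [ 40.64  29.68 117.87 -82.    33.12  33.59] 27.383481868739352
45 back60 [ 46.95  36.32 118.3  -82.    36.62  42.42] 46.262024649872394
40 G [ 39.38  40.26 115.21 -82.    29.51  36.33] 46.450401501190036
40 up100 [ 38.01  28.97 119.05 -82.    28.51  31.63] 10.230260274073128
40 back60 [ 43.29  34.68 119.45 -82.    31.12  38.84] 30.572974653517104
35 G [ 36.56  39.55 116.41 -82.    24.73  33.78] 30.33539551710197
35 up100 [ 35.65  28.04 118.89 -75.19  24.83  23.13] 2.799186179622302e-13
35 back60 [ 39.79  33.57 120.5  -82.    26.    35.71] 13.874211734402268
30 G [ 33.9   39.15 117.53 -82.    20.3   31.53] 13.625715401077445
30 up100 [ 33.55  26.79 116.81 -57.23  23.9    3.73] 1.4591911088747853e-13
30 back60 [ 36.58  32.62 120.82 -78.    21.57  28.99] 1.8174771490577168e-13
25 G [ 31.49  38.78 117.96 -76.92  16.5   24.5 ] 2.4830940912997934e-13
25 up100 [ 31.49  25.99 114.61 -40.12  25.43 -14.61] 1.935680957091317e-13
25 back60 [ 33.86  31.13 118.45 -56.25  20.39   4.98] 2.1338653635513637e-13
```

```bash
python3 - <<'E'
import kin
from kin import *
np.set_printoptions(precision=1,suppress=True)
k,res=fit();kin.lo=np.array([-176,-43,12.,-300,0,-400]);kin.hi=np.array([176,126,139.97,300,151,400])
q=D[2][0]
for L in (60,55,50,45,40,35,30):
  Rt=toolrot(-9.4,L);g=np.array([418,293.3,68]);G=g+10*Rt[:,2]
  for nm,P in (("G",G),("up100",G+[0,0,100]),("up200",G+[0,0,200]),("back60",G-60*Rt[:,2])):
    print(L,nm,*ik(P,Rt,k,q))
Rr=np.array([567.7,-131.1,200])
for L in (30,40,50):
  Rt=toolrot(-3.6,L)
  print("rail",L,*ik(Rr+[-20,0,-63]+19*Rt[:,2],Rt,k,[-20,40,100,20,40,0]))
E
```

```text
60 G [  46.4   56.1  126.4 -125.3   61.4   92.4] 2.5566405877970654e-13
60 up100 [  46.4   40.2  126.7 -116.8   53.4   76.6] 3.0462685192473976e-13
60 up200 [  46.4   24.7  123.3 -101.6   47.    53.1] 3.8661720804075603e-13
60 back60 [  53.7   52.   128.7 -117.2   60.3   90.7] 1.8475088840019087e-13
55 G [  44.6   52.6  126.2 -125.3   54.3   88.8] 1.8950562037711446e-13
55 up100 [  44.6   36.7  125.7 -113.3   46.2   70.2] 1.5633327203347978e-13
55 up200 [ 44.6  21.9 121.5 -93.8  41.6  43.4] 2.1803767265743752e-13
55 back60 [  51.3   47.6  128.4 -116.7   53.1   85.6] 2.5722027724762274e-13
50 G [  42.7   49.2  125.6 -124.2   46.9   84.4] 2.134088100395017e-13
50 up100 [  42.6   33.6  124.3 -107.9   39.4   62.2] 3.915075799979314e-12
50 up200 [ 42.6  19.5 119.5 -83.8  37.4  31.7] 3.2191021459509866e-13
50 back60 [  48.7   43.4  127.7 -114.8   45.7   79.4] 2.1541888175208024e-13
45 G [  40.6   46.1  124.7 -121.8   39.6   78.9] 2.6889061892024434e-13
45 up100 [ 40.6  30.9 122.7 -99.8  33.3  51.8] 2.513487641765934e-13
45 up200 [ 40.6  17.6 117.4 -71.8  34.7  18.3] 1.1615406347968422e-13

[... 437 characters left out ...]
 up100 [ 36.2  27.  118.9 -72.7  25.4  20.9] 2.791507219296167e-13
35 up200 [ 36.2  15.2 112.9 -45.9  34.8  -9.8] 4.813095351800569e-12
35 back60 [ 40.   33.6 123.  -92.4  25.8  46.3] 2.301121497013818e-13
30 G [ 34.   39.1 120.1 -95.4  20.2  45. ] 5.039670406687221e-13
30 up100 [ 34.   25.7 116.8 -55.1  24.8   1.8] 8.825005803775016e-13
30 up200 [ 34.   14.7 110.5 -34.6  37.2 -21.9] 2.218878549230268e-13
30 back60 [ 37.1  31.5 120.8 -75.   22.   26.2] 1.5502858014826723e-13
rail 30 [ -32.    30.9  117.8   72.5   14.4 -187.1] 2.4444644654720333e-13
rail 40 [ -35.    33.8  124.4 -236.    23.8  118.6] 2.0495917198391253e-13
rail 50 [ -21.8   28.4  116.4 -127.7    0.    24.1] 109.20409133025204
```

```bash
cat >>kin.py <<'E'
K=fit()[0]
def inc(q0,q1):
    p0,A0=fk(q0,K);p1,A1=fk(q1,K)
    return R.from_matrix(A0.T@A1).as_rotvec(degrees=True).round(2),(A0.T@(p1-p0)/1000).round(4)
def track(q,wps,n=10):
    """wps: list of (p,yaw,lean), straight from fk(q)"""
    p0,A0=fk(q,K);worst=0
    for p,yaw,lean in wps:
        A1=toolrot(yaw,lean);rv=R.from_matrix(A0.T@A1).as_rotvec()
        for t in np.linspace(0,1,n+1)[1:]:
            q,e=ik(p0+(np.array(p)-p0)*t,A0@R.from_rotvec(rv*t).as_matrix(),K,q);worst=max(worst,e)
        print(np.round(p,1),yaw,lean,"q",q.round(1),"err %.1f"%worst);p0,A0=np.array(p),A1
    return q
E
python3 - <<'E'
from kin import *
np.set_printoptions(precision=1,suppress=True)
q=np.array(read_state()["joint_positions"])
q1=q+[0,0,0,0,-10,0];print(inc(q,q1))
q2=q+[0,0,0,0,-20,0];q3=q2+[0,0,0,10,0,0];print(inc(q2,q3),inc(q3,q3+[0,0,0,10,0,0]))
for j in range(0,330,40): print(j,*fk(q2+[0,0,0,j,0,0],K)[0].round(0),(fk(q2+[0,0,0,j,0,0],K)[1][:,2]).round(2))
qe=q2+[0,0,0,320,0,0]
Rt=toolrot(-9.4,45);g=np.array([418,293.3,68]);G=g+14*Rt[:,2]
qg=track(qe,[(G-100*Rt[:,2],-9.4,45),(G,-9.4,45)])
u=np.array([0,0,1])
w=np.array([567.7,-131.1,200])
for L in (35,40,45,50):
  A=toolrot(-3.6,L);x=np.array([.998,-.063,0])
  f=lambda dx,dz:w+(-20+dx)*x+(-63+dz)*u+14*A[:,2]
  print("L",L);track(qg,[(G+90*u,-9.4,45),(G+[-130,0,90],-9.4,45),(f(-120,40),-3.6,L),(f(-50,23),-3.6,L),(f(0,0),-3.6,L),(f(0,-7),-3.6,L)])
E
```

```text
(array([-6.4,  7.7,  0. ]), array([ 0.,  0., -0.]))
(array([3.3, 2.8, 9. ]), array([ 0., -0., -0.])) (array([3.3, 2.8, 9. ]), array([ 0., -0., -0.]))
0 287.0 420.0 108.0 [ 0.6  0.1 -0.8]
40 213.0 383.0 73.0 [ 0.3 -0.1 -0.9]
80 127.0 402.0 58.0 [ 0.  0. -1.]
120 68.0 468.0 70.0 [-0.2  0.2 -1. ]
160 64.0 551.0 105.0 [-0.2  0.5 -0.8]
200 117.0 611.0 145.0 [-0.   0.7 -0.7]
240 202.0 621.0 172.0 [ 0.3  0.7 -0.6]
280 279.0 576.0 173.0 [ 0.5  0.6 -0.6]
320 313.0 496.0 148.0 [ 0.6  0.3 -0.7]
[358.  303.2 128.8] -9.4 45 q [ 49.3  35.5 126.9 257.2  38.3  65.4] err 0.0
[427.8 291.7  58.1] -9.4 45 q [ 40.2  46.5 124.5 237.6  39.7  79.3] err 0.0
L 35
[427.8 291.7 148.1] -9.4 45 q [ 40.2  32.8 123.  256.6  33.6  55.8] err 0.0
[297.8 291.7 148.1] -9.4 45 q [ 56.1  32.4 131.3 262.   40.4  67.3] err 2.6
[ 436.  -122.8  165.5] -3.6 35 q [-46.2  21.5 135.8 100.8  23.3 131.3] err 41.1
[ 505.9 -127.2  148.5] -3.6 35 q [-37.8  26.5 127.3 101.2  19.2 139.1] err 41.1
[ 555.8 -130.3  125.5] -3.6 35 q [-33.5  31.4 121.5 103.4  17.1 140.8] err 41.1
[ 555.8 -130.3  118.5] -3.6 35 q [-33.5  32.4 121.7 107.2  17.
[... 748 characters left out ...]
150.1] -3.6 45 q [-42.   31.8 134.3 130.   35.  105. ] err 60.8
[ 557.6 -130.5  127.1] -3.6 45 q [-36.8  35.8 128.  133.8  32.4 106.6] err 60.8
[ 557.6 -130.5  120.1] -3.6 45 q [-36.8  37.  128.1 135.3  33.3 104.8] err 60.8
L 50
[427.8 291.7 148.1] -9.4 45 q [ 40.2  32.8 123.  256.6  33.6  55.8] err 0.0
[297.8 291.7 148.1] -9.4 45 q [ 56.1  32.4 131.3 262.   40.4  67.3] err 2.6
[ 438.7 -123.   168. ] -3.6 50 q [-52.9  27.6 140.  116.9  39.5 107. ] err 70.9
[ 508.5 -127.4  151. ] -3.6 50 q [-44.2  36.1 137.7 135.6  45.4  95.7] err 70.9
[ 558.4 -130.5  128. ] -3.6 50 q [-38.4  39.2 130.9 139.4  42.2  98.4] err 70.9
[ 558.4 -130.5  121. ] -3.6 50 q [-38.4  40.5 131.  140.3  43.2  97.1] err 70.9
```

```bash
python3 - <<'E'
from kin import *
np.set_printoptions(precision=5,suppress=True)
q=np.array(read_state()["joint_positions"])
q1=q+[0,0,0,0,-10,0];print(*inc(q,q1),*inc(q1,q1+[0,0,0,0,-10,0]))
q2=q+[0,0,0,0,-20,0];q3=q2+[0,0,0,10,0,0];print(*inc(q2,q3),*inc(q3,q3+[0,0,0,10,0,0]))
E
```

```text
[-6.41  7.68  0.  ] [ 0.0407  0.034  -0.0046] [-6.41  7.68  0.  ] [ 0.0407  0.034  -0.0046]
[3.3  2.75 9.03] [ 0.016  -0.0163 -0.0009] [3.3  2.75 9.03] [ 0.016  -0.0163 -0.0009]
```

Emit:
{"fn": "servo_tool", "kwargs": {
  "rows": [
    [[-6.41, 7.68, 0], [0.0407, 0.034, -0.0046], 0.087],
    [[-6.41, 7.68, 0], [0.0407, 0.034, -0.0046], 0.087],
    [[3.3, 2.75, 9.03], [0.016, -0.0163, -0.0009], 0.087],
    [[3.3, 2.75, 9.03], [0.016, -0.0163, -0.0009], 0.087],
    [[3.3, 2.75, 9.03], [0.016, -0.0163, -0.0009], 0.087],
    [[3.3, 2.75, 9.03], [0.016, -0.0163, -0.0009], 0.087]
  ]
}}

```text
clock: 2.95
tcp_pos: [211.8, 382.5, 72.3]
tool_rot: [[-0.672, 0.674, 0.305], [0.696, 0.717, -0.051], [-0.253, 0.178, -0.951]]
ft_force: [0.5, 0.1, 0.5]
finger_gap: 86.8
grasp_force: 0.0
```

```bash
python3 -c "
from kin import *
np.set_printoptions(precision=5,suppress=True)
s=read_state();q=np.array(s['joint_positions']);print(s['clock'],q,s['tcp_pos'],fk(q,K)[0])
print(*inc(q,q+[0,0,0,10,0,0]))"
```

```text
2.95 [ 57.91148  33.61865 119.59711 -41.56768  25.50049  50.13992] [211.82575 382.52671  72.29846] [211.82729 382.52706  72.2991 ]
[3.3  2.76 9.03] [ 0.016  -0.0164 -0.0009]
```

Emit:
{"fn": "servo_tool", "kwargs": {
  "rows": [
    [[3.3, 2.76, 9.03], [0.016, -0.0164, -0.0009], 0.087],
    [[3.3, 2.76, 9.03], [0.016, -0.0164, -0.0009], 0.087],
    [[3.3, 2.76, 9.03], [0.016, -0.0164, -0.0009], 0.087],
    [[3.3, 2.76, 9.03], [0.016, -0.0164, -0.0009], 0.087],
    [[3.3, 2.76, 9.03], [0.016, -0.0164, -0.0009], 0.087],
    [[3.3, 2.76, 9.03], [0.016, -0.0164, -0.0009], 0.087],
    [[3.3, 2.76, 9.03], [0.016, -0.0164, -0.0009], 0.087],
    [[3.3, 2.76, 9.03], [0.016, -0.0164, -0.0009], 0.087],
    [[3.3, 2.76, 9.03], [0.016, -0.0164, -0.0009], 0.087],
    [[3.3, 2.76, 9.03], [0.016, -0.0164, -0.0009], 0.087],
    [[3.3, 2.76, 9.03], [0.016, -0.0164, -0.0009], 0.087],
    [[3.3, 2.76, 9.03], [0.016, -0.0164, -0.0009], 0.087]
  ]
}}

```text
clock: 4.45
tcp_pos: [62.6, 551.6, 105.3]
tool_rot: [[0.909, 0.375, -0.181], [0.413, -0.759, 0.504], [0.051, -0.533, -0.845]]
ft_force: [0.8, 0.2, 0.7]
finger_gap: 86.8
grasp_force: 0.0
```

Emit:
{"fn": "servo_tool", "kwargs": {
  "rows": [
    [[3.3, 2.76, 9.03], [0.016, -0.0164, -0.0009], 0.087],
    [[3.3, 2.76, 9.03], [0.016, -0.0164, -0.0009], 0.087],
    [[3.3, 2.76, 9.03], [0.016, -0.0164, -0.0009], 0.087],
    [[3.3, 2.76, 9.03], [0.016, -0.0164, -0.0009], 0.087],
    [[3.3, 2.76, 9.03], [0.016, -0.0164, -0.0009], 0.087],
    [[3.3, 2.76, 9.03], [0.016, -0.0164, -0.0009], 0.087],
    [[3.3, 2.76, 9.03], [0.016, -0.0164, -0.0009], 0.087],
    [[3.3, 2.76, 9.03], [0.016, -0.0164, -0.0009], 0.087],
    [[3.3, 2.76, 9.03], [0.016, -0.0164, -0.0009], 0.087],
    [[3.3, 2.76, 9.03], [0.016, -0.0164, -0.0009], 0.087],
    [[3.3, 2.76, 9.03], [0.016, -0.0164, -0.0009], 0.087],
    [[3.3, 2.76, 9.03], [0.016, -0.0164, -0.0009], 0.087]
  ]
}}

```text
clock: 5.95
tcp_pos: [278.6, 575.1, 174.1]
tool_rot: [[-0.0, -0.851, 0.526], [-0.731, 0.359, 0.58], [-0.682, -0.384, -0.622]]
ft_force: [0.1, 0.4, 0.7]
finger_gap: 86.8
grasp_force: 0.0
```

Emit:
{"fn": "servo_tool", "kwargs": {
  "rows": [
    [[3.3, 2.76, 9.03], [0.016, -0.0164, -0.0009], 0.087],
    [[3.3, 2.76, 9.03], [0.016, -0.0164, -0.0009], 0.087],
    [[3.3, 2.76, 9.03], [0.016, -0.0164, -0.0009], 0.087],
    [[3.3, 2.76, 9.03], [0.016, -0.0164, -0.0009], 0.087],
    [[0, 0, 0], [0, 0, 0], 0.087]
  ]
}}

```text
clock: 6.58
tcp_pos: [311.6, 495.7, 149.3]
tool_rot: [[-0.564, -0.529, 0.633], [-0.43, 0.844, 0.322], [-0.705, -0.091, -0.704]]
ft_force: [-0.2, 0.8, -0.3]
finger_gap: 87.0
grasp_force: 0.0
```

```bash
cat >pl.py <<'E'
from kin import *
np.set_printoptions(precision=4,suppress=True)
s=read_state();q=np.array(s['joint_positions']);print(s['clock'],q,s['tcp_pos'],s['ft_force'])
Rt=toolrot(-9.4,45);g=np.array([418,293.3,68]);G=g+14*Rt[:,2]
E
python3 -c "
from pl import *
P=G-100*Rt[:,2]
track(q,[(P,-9.4,45),(G,-9.4,45)]);plan(P,Rt)"
```

```text
6.575 [ 57.922   33.3868 119.646  238.5859  25.3905  49.629 ] [311.5979 495.6869 149.3212] [-0.2486  0.8224 -0.2818]
[358.  303.2 128.8] -9.4 45 q [ 49.3  35.5 126.9 257.2  38.3  65.4] err 0.0
[427.8 291.7  58.1] -9.4 45 q [ 40.2  46.5 124.5 237.6  39.7  79.3] err 0.0
turn [25.81  1.92 32.85] then shift m [-0.0401 -0.1823  0.0691] noturn shift [ 0.0711 -0.185  -0.0181]
```

```bash
cat >>kin.py <<'E'
def rows(p,Rt,n,p0=None,R0=None):
    s=read_state();p0=s["tcp_pos"] if p0 is None else p0;R0=s["tool_rot"] if R0 is None else R0
    rv=R.from_matrix(R0.T@Rt).as_rotvec();d=(np.array(p)-p0)/n
    print("angle/row",np.degrees(np.linalg.norm(rv))/n,"mm/row",np.linalg.norm(d),"turn",np.degrees(rv/n).round(2).tolist())
    for i in range(n):
        A=R0@R.from_rotvec(rv*i/n).as_matrix();print((A.T@d/1000).round(4).tolist())
E
python3 -c "
from pl import *
P=G-100*Rt[:,2]
rows(P,Rt,6)"
```

```text
6.575 [ 57.922   33.3868 119.646  238.5859  25.3905  49.629 ] [311.5979 495.6869 149.3212] [-0.2486  0.8224 -0.2818]
angle/row 6.970717923890401 mm/row 33.17176243976998 turn [4.3, 0.32, 5.48]
[0.0118, -0.0308, -0.003]
[0.0088, -0.032, -0.0006]
[0.0058, -0.0326, 0.0019]
[0.0026, -0.0328, 0.0044]
[-0.0005, -0.0325, 0.0068]
[-0.0037, -0.0317, 0.0092]
```

Emit:
{"fn": "servo_tool", "kwargs": {
  "rows": [
    [[4.3, 0.32, 5.48], [0.0118, -0.0308, -0.003], 0.087],
    [[4.3, 0.32, 5.48], [0.0088, -0.032, -0.0006], 0.087],
    [[4.3, 0.32, 5.48], [0.0058, -0.0326, 0.0019], 0.087],
    [[4.3, 0.32, 5.48], [0.0026, -0.0328, 0.0044], 0.087],
    [[4.3, 0.32, 5.48], [-0.0005, -0.0325, 0.0068], 0.087],
    [[4.3, 0.32, 5.48], [-0.0037, -0.0317, 0.0092], 0.087],
    [[0, 0, 0], [0, 0, 0], 0.087],
    [[0, 0, 0], [0, 0, 0], 0.087]
  ]
}}

```text
clock: 7.58
tcp_pos: [358.6, 303.8, 129.0]
tool_rot: [[-0.697, 0.162, 0.698], [0.116, 0.987, -0.114], [-0.707, 0.001, -0.707]]
ft_force: [-0.3, -0.2, 0.0]
finger_gap: 87.2
grasp_force: 0.0
```

```bash
python3 -c "
from pl import *
import cv2
plan(G,Rt)
a=snapshot('side')[170:290,150:310];b=snapshot('top')[190:310,195:305]
cv2.imwrite('pics/m3.png',np.hstack([cv2.resize(x,None,fx=3,fy=3,interpolation=cv2.INTER_CUBIC) for x in (a,b)])[:, :800])
"
```

```text
7.575 [ 49.2353  35.5131 126.8744 257.0818  38.2217  65.4733] [358.5575 303.7924 129.0139] [-0.3343 -0.2237  0.001 ]
turn [ 0.1   0.01 -0.02] then shift m [ 0.0005 -0.0006  0.0998] noturn shift [ 0.0005 -0.0008  0.0998]
```

View pics/m3.png

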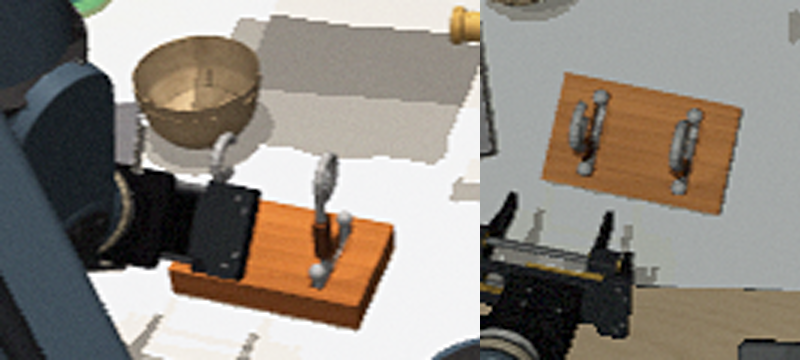

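The picture shows the open fingers in front of the left, open hook, at (510,195) and (610,215) in the top view and in line with its plane. The stand and the closed hook are untouched.

Emit:
{"fn": "servo_tool", "kwargs": {
  "rows": [
    [[0, 0, 0], [0, -0.0007, 0.02], 0.087],
    [[0, 0, 0], [0, 0, 0.025], 0.087],
    [[0, 0, 0], [0, 0, 0.025], 0.087],
    [[0, 0, 0], [0, 0, 0.02], 0.087],
    [[0, 0, 0], [0, 0, 0.01], 0.087],
    [[0, 0, 0], [0, 0, 0], 0.087],
    [[0, 0, 0], [0, 0, 0], 0.087]
  ]
}}

```text
clock: 8.55
tcp_pos: [427.5, 290.4, 58.6]
tool_rot: [[-0.697, 0.165, 0.697], [0.118, 0.986, -0.116], [-0.707, 0.001, -0.707]]
ft_force: [-0.6, -0.1, -0.6]
finger_gap: 86.9
grasp_force: 0.0
```

```bash
python3 -c "
from pl import *
import cv2
plan(G,Rt)
a=snapshot('side')[190:270,190:290];b=snapshot('top')[200:280,205:305]
cv2.imwrite('pics/m4.png',np.hstack([cv2.resize(x,None,fx=4,fy=4,interpolation=cv2.INTER_CUBIC) for x in (a,b)]))
"
```

```text
8.55 [ 40.1152  46.4611 124.6644 237.401   39.6841  79.4985] [427.4662 290.4248  58.5787] [-0.6183 -0.0604 -0.6474]
turn [-0.03 -0.01 -0.12] then shift m [0.0003 0.0013 0.0004] noturn shift [0.0003 0.0013 0.0004]
```

View pics/m4.png

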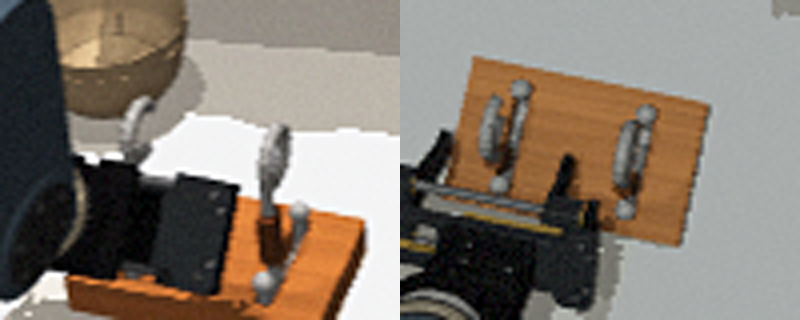

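The fingers straddle the open hook's grip, with tips at (440,145) and (567,165) in the top view, and touch nothing. I'll centre by 1.3 mm and close.

Emit:
{"fn": "servo_tool", "kwargs": {
  "rows": [
    [[0, 0, 0], [0, 0.0013, 0], 0.06],
    [[0, 0, 0], [0, 0, 0], 0.03],
    [[0, 0, 0], [0, 0, 0], 0.02],
    [[0, 0, 0], [0, 0, 0], 0.01],
    [[0, 0, 0], [0, 0, 0], 0],
    [[0, 0, 0], [0, 0, 0], 0],
    [[0, 0, 0], [0, 0, 0], 0],
    [[0, 0, 0], [0, 0, 0], 0]
  ],
  "grip_force": 60
}}

```text
clock: 9.65
tcp_pos: [428.2, 291.5, 58.2]
tool_rot: [[-0.697, 0.166, 0.697], [0.118, 0.986, -0.117], [-0.707, 0.001, -0.707]]
ft_force: [-0.4, 0.9, -0.5]
finger_gap: 14.7
grasp_force: 0.0
```

Emit:
{"fn": "servo_tool", "kwargs": {
  "rows": [
    [[0, 0, 0], [0, 0, 0], 0],
    [[0, 0, 0], [0, 0, 0], 0],
    [[0, 0, 0], [-0.0035, 0, -0.0035], 0],
    [[0, 0, 0], [-0.007, 0, -0.007], 0],
    [[0, 0, 0], [-0.007, 0, -0.007], 0],
    [[0, 0, 0], [0, 0, 0], 0]
  ]
}}

```text
clock: 10.4
tcp_pos: [428.0, 290.8, 84.1]
tool_rot: [[-0.696, 0.167, 0.698], [0.119, 0.986, -0.117], [-0.708, 0.002, -0.707]]
ft_force: [-0.5, -0.2, -1.4]
finger_gap: 13.2
grasp_force: 59.7
```

```bash
python3 -c "
from pl import *
import cv2
u=np.array([0,0,1]);w=np.array([567.7,-131.1,200])
A=toolrot(-3.6,45);x=np.array([.998,-.063,0])
f=lambda dx,dz:w+(-20+dx)*x+(-63+dz)*u+14*A[:,2]
qr=track(np.array([-40,30,130,130,33,105.]),[(f(-80,37),-3.6,45),(f(-50,23),-3.6,45)])
T=G.copy()
for L,z,b in ((45,95,0),(50,110,0),(50,110,-50),(55,140,0),(55,150,-60),(60,150,-60),(60,170,0),(60,180,-60)):
  print(z,b);B=toolrot(-9.4,L);track(q,[(g+14*B[:,2]+[b,0,z],-9.4,L)])
"
```

```text
10.4 [ 40.1662  42.5659 124.4096 242.0345  37.6765  73.7966] [428.0423 290.7598  84.11  ] [-0.5068 -0.2493 -1.4062]
[ 477.8 -125.4  164.1] -3.6 45 q [-46.   29.2 138.  126.5  36.4 104.6] err 0.0
[ 507.7 -127.3  150.1] -3.6 45 q [-42.   31.8 134.3 130.   35.  105. ] err 0.0
95 0
[427.8 291.7 153.1] -9.4 45 q [ 40.2  32.1 122.8 257.9  33.4  54.2] err 0.0
110 0
[428.6 291.5 169. ] -9.4 50 q [ 42.3  32.5 123.9 253.5  38.8  60. ] err 0.0
110 -50
[378.6 291.5 169. ] -9.4 50 q [ 48.   32.1 127.3 256.1  41.7  63.5] err 0.0
140 0
[429.3 291.4 200. ] -9.4 55 q [ 44.2  30.9 124.3 253.   43.6  60.7] err 0.0
150 -60
[369.3 291.4 210. ] -9.4 55 q [ 51.5  28.8 127.5 259.4  46.7  61.1] err 0.0
150 -60
[370.  291.3 211. ] -9.4 60 q [ 53.6  32.3 128.7 254.8  53.1  68.7] err 0.0
170 0
[430.  291.3 231. ] -9.4 60 q [ 46.   29.5 124.6 252.5  48.3  61.3] err 0.0
180 -60
[370.  291.3 241. ] -9.4 60 q [ 53.6  27.3 127.4 259.5  51.7  61. ] err 0.0
```

```bash
cat >>kin.py <<'E'
rzh=lambda yaw:rz(yaw)
_g=toolrot(-9.4,45);_G=np.array([418,293.3,68])+14*_g[:,2]
HR=_g.T@rz(-9.4);HP=_g.T@(np.array([437.7,290,6])-_G)   # hook in tool
pts=np.array([[x,0,z] for x,z in ((-45,0),(41,0),(-45,56),(41,56),(-20,68),(0,125),(-25,125),(25,125),(0,150),(0,100))])
body=np.array([[sx*37.5,sy*95,-d] for sx in(-1,1) for sy in (-1,0,1) for d in (70,170)])
def check(q):
    p,A=fk(q,K);h=p+(HP+pts@HR.T)@A.T;b=p+body@A.T;return h,b,(A@HR)
E
python3 -c "
from kin import *
np.set_printoptions(precision=0,suppress=True)
qa=np.array([46,29.5,124.6,252.5,48.3,61.3]);qb=np.array([-46,29.2,138,126.5,36.4,104.6])
ch=np.array([421.3,191.3])
for t in np.linspace(0,1,13):
  q=qa+(qb-qa)*t;h,b,H=check(q);a=np.vstack([h,b])
  n=a[np.hypot(*(a[:,:2]-ch).T)<75]
  print('%.2f'%t,'ring',h[5],'hookmin z',h[:,2].min(),'x',h[:,0].min(),h[:,0].max(),'y',h[:,1].min(),h[:,1].max(),'body z',b[:,2].min(),'maxx',b[:,0].max(),'near closed zmin',n[:,2].min() if len(n) else None)
"
```

```text
0.00 ring [421. 293. 304.] hookmin z 171.57885090603952 x 395.5326531199795 491.7897709955163 y 281.54295923556685 297.3776779484593 body z 233.40473788884256 maxx 403.9723608679253 near closed zmin 298.3417446618038
0.08 ring [461. 264. 312.] hookmin z 178.8776557298248 x 436.92158485506565 535.1842626262061 y 251.8782855770844 267.6727418099827 body z 238.36374433572496 maxx 443.1098798903411 near closed zmin 239.13550189548764
0.17 ring [494. 232. 316.] hookmin z 183.4724070271831 x 470.75890752395605 571.197638520545 y 218.95635671513875 234.92610307623679 body z 240.76304241395474 maxx 475.9769759473241 near closed zmin 236.6748710435254
0.25 ring [522. 197. 318.] hookmin z 185.1862407949764 x 498.3205495569754 599.7302852224287 y 183.49332522625986 199.49942479199476 body z 240.81017622178288 maxx 502.4529075018515 near closed zmin 243.08304665605215
0.33 ring [543. 159. 317.] hookmin z 184.0181122557171 x 519.4638523487674 620.7077169859124 y 146.18470491637433 162.0601726329817 body z 238.67127736563506 maxx 522.4482440258705 near closed zmin 242.03433062730284
0.42 ring [558
[... 962 characters left out ...]
73078033 body z 207.3034186731862 maxx 526.1441206131352 near closed zmin None
0.83 ring [536. -67. 263.] hookmin z 133.7143304011517 x 499.11146933729356 590.6060540606139 y -74.69608030564943 -65.0541729520169 body z 199.91624324504613 maxx 509.0810936949042 near closed zmin None
0.92 ring [514. -98. 250.] hookmin z 122.66356175956756 x 473.3712522494944 562.2409827755992 y -103.67079675241156 -96.50032501405602 body z 193.14565502269457 maxx 487.0897836549765 near closed zmin None
1.00 ring [ 488. -126.  237.] hookmin z 112.24442398477716 x 442.94111826573595 528.8032363504954 y -128.49817615808942 -123.05340000194558 body z 187.27695237086704 maxx 460.82093769710315 near closed zmin None
```

Emit:
{"fn": "servo_tool", "kwargs": {
  "rows": [
    [[0, 0, 0], [-0.0134, 0, -0.0134], 0],
    [[0, 0, 0], [-0.0134, 0, -0.0134], 0],
    [[0, 0, 0], [-0.0134, 0, -0.0134], 0],
    [[0, 0, 0], [-0.007, 0, -0.007], 0],
    [[0, 0, 0], [0, 0, 0], 0]
  ]
}}

```text
clock: 11.02
tcp_pos: [427.9, 290.7, 150.3]
tool_rot: [[-0.697, 0.167, 0.698], [0.119, 0.986, -0.117], [-0.707, 0.002, -0.707]]
ft_force: [-0.3, 0.9, -1.6]
finger_gap: 13.7
grasp_force: 59.7
```

```bash
python3 -c "
from pl import *
np.set_printoptions(precision=0,suppress=True)
B=toolrot(-9.4,60)
P1=g+14*B[:,2]+[0,0,170]
q1=track(q,[(P1,-9.4,60)])
for x2,z2,L2 in ((450,240,60),(480,240,60),(500,240,60),(480,240,55)):
  print(x2,z2,L2);wp=[((x2-10,180,z2),-8,L2),((x2,80,z2),-6.5,L2),((x2,-20,z2-30),-5,L2-6),((477.8,-125.4,164.1),-3.6,45)]
  qq=q1
  for w in wp:
    qq=track(qq,[w]);h,b,H=check(qq);print('  ring',h[5],'hookmin z',h[:,2].min(),'x',h[:,0].min(),h[:,0].max(),'body z',b[:,2].min())
"
```

```text
11.025 [ 40.155   32.5296 122.9712 257.1281  33.5887  55.2758] [427.9418 290.7466 150.263 ] [-0.2666  0.9007 -1.5866]
[430. 291. 231.] -9.4 60 q [ 46.  30. 125. 252.  48.  61.] err 0.0
450 240 60
[440 180 240] -8 60 q [ 27.  26. 138. 222.  48.  78.] err 0.0
  ring [431. 181. 313.] hookmin z 180.63550910650704 x 405.5885479716157 502.20255440369027 body z 242.52404735808759
[450  80 240] -6.5 60 q [  6.  20. 140. 201.  37.  80.] err 32.4
  ring [463.  93. 325.] hookmin z 193.5937805561975 x 432.47792759245795 526.6854825325852 body z 256.8583807894123
[450 -20 210] -5 54 q [-26.  18. 140. 147.  28. 106.] err 42.1
  ring [481. -20. 299.] hookmin z 171.82236717947515 x 440.61510754076767 529.3675977227521 body z 243.80190978529765
[ 478. -125.  164.] -3.6 45 q [-46.  29. 138. 126.  36. 105.] err 1.5
  ring [ 488. -126.  237.] hookmin z 111.9994949366116 x 442.94147242067993 528.7717710655113 body z 187.08097038856272
480 240 60
[470 180 240] -8 60 q [ 24.  26. 135. 221.  45.  76.] err 0.0
  ring [461. 181. 313.] hookmin z 180.63550910650366 x 435.5885479716114 532.2025544036869 body z 2
[... 1342 characters left out ...]
.  22. 132. 227.  35.  67.] err 0.0
  ring [467. 180. 314.] hookmin z 182.6263477935867 x 435.2644046884954 528.7633022011764 body z 249.43214888373802
[480  80 240] -6.5 55 q [ -1.  21. 140. 188.  36.  87.] err 0.4
  ring [478.  80. 314.] hookmin z 182.79221114443152 x 445.38628647125626 539.1583545656054 body z 249.6173348496204
[480 -20 210] -5 49 q [-26.  21. 140. 150.  31. 103.] err 7.1
  ring [489. -21. 285.] hookmin z 157.8343258189788 x 448.4174954058706 537.1465099691894 body z 230.36615812592896
[ 478. -125.  164.] -3.6 45 q [-46.  29. 138. 126.  36. 105.] err 1.0
  ring [ 488. -126.  237.] hookmin z 111.99949493661163 x 442.9414724206801 528.7717710655114 body z 187.08097038856272
```

```bash
python3 -c "
from pl import *
np.set_printoptions(precision=0,suppress=True)
qq=q
wp=[((432,291,215),-9.4,57),((470,180,240),-8,52),((480,80,225),-6.5,46),((480,-20,195),-5,43),((477.8,-125.4,164.1),-3.6,45)]
for w in wp:
    qq=track(qq,[w]);h,b,H=check(qq);print('  ring',h[5],'hookmin z',h[:,2].min(),'x',h[:,0].min(),h[:,0].max(),'body z',b[:,2].min())
p0,R0=None,None
for (p,y,L),n in zip(wp,(3,5,4,4,4)):
    rows(p,toolrot(y,L),n,p0,R0);p0,R0=np.array(p),toolrot(y,L)
"
```

```text
11.025 [ 40.155   32.5296 122.9712 257.1281  33.5887  55.2758] [427.9418 290.7466 150.263 ] [-0.2666  0.9007 -1.5866]
[432 291 215] -9.4 57 q [ 45.  30. 124. 253.  45.  60.] err 0.0
  ring [427. 292. 288.] hookmin z 156.77669026069543 x 397.4907706640227 491.9686188761846 body z 221.67458615309846
[470 180 240] -8 52 q [ 22.  20. 131. 233.  30.  60.] err 0.0
  ring [471. 180. 314.] hookmin z 184.03155157190753 x 435.19671725263714 526.4832445574185 body z 253.54590001254414
[480  80 225] -6.5 46 q [ -1.  17. 134. 192.  18.  82.] err 0.0
  ring [489.  79. 298.] hookmin z 172.29790396897704 x 445.2328019403928 531.6380198208504 body z 246.65084341943037
[480 -20 195] -5 43 q [-24.  21. 137. 145.  23. 108.] err 0.0
  ring [493. -21. 268.] hookmin z 141.14874302643028 x 443.41435836906146 530.9818477246266 body z 220.61982061099823
[ 478. -125.  164.] -3.6 45 q [-46.  29. 138. 126.  36. 105.] err 0.0
  ring [ 488. -126.  237.] hookmin z 111.9994949366118 x 442.94147242067993 528.7717710655113 body z 187.08097038856292
angle/row 3.995871697024438 mm/row 21.62151936598419 turn [-0.04, -4.0
[... 157 characters left out ...]
1.0, -0.16]
[-0.0103, -0.0207, 0.0066]
[-0.0103, -0.0207, 0.0063]
[-0.0104, -0.0208, 0.0061]
[-0.0104, -0.0208, 0.0058]
[-0.0104, -0.0209, 0.0056]
angle/row 1.5461230431517163 mm/row 25.403001791126968 turn [-0.28, 1.5, -0.25]
[-0.0007, -0.0244, 0.007]
[-0.0008, -0.0244, 0.0069]
[-0.0009, -0.0245, 0.0067]
[-0.0009, -0.0245, 0.0066]
angle/row 0.838506333038969 mm/row 26.100766272276374 turn [-0.26, 0.75, -0.27]
[0.0034, -0.0248, 0.0072]
[0.0035, -0.0249, 0.0072]
[0.0035, -0.0249, 0.0071]
[0.0035, -0.0249, 0.007]
angle/row 0.6103175903404571 mm/row 27.464533948348734 turn [-0.24, -0.5, -0.25]
[0.004, -0.0263, 0.0068]
[0.0042, -0.0263, 0.0067]
[0.0043, -0.0263, 0.0065]
[0.0045, -0.0263, 0.0064]
```

Emit:
{"fn": "servo_tool", "kwargs": {
  "rows": [
    [[0, -4, 0], [-0.0162, 0.0003, -0.0143], 0],
    [[0, -4, 0], [-0.0172, 0.0003, -0.0132], 0],
    [[0, -4, 0], [-0.018, 0.0003, -0.0119], 0],
    [[0, 0, 0], [0, 0, 0], 0],
    [[-0.23, 1, -0.16], [-0.0103, -0.0207, 0.0066], 0],
    [[-0.23, 1, -0.16], [-0.0103, -0.0207, 0.0063], 0],
    [[-0.23, 1, -0.16], [-0.0104, -0.0208, 0.0061], 0],
    [[-0.23, 1, -0.16], [-0.0104, -0.0208, 0.0058], 0],
    [[-0.23, 1, -0.16], [-0.0104, -0.0209, 0.0056], 0],
    [[0, 0, 0], [0, 0, 0], 0]
  ]
}}

```text
clock: 12.28
tcp_pos: [470.3, 178.4, 238.9]
tool_rot: [[-0.61, 0.146, 0.779], [0.091, 0.989, -0.114], [-0.787, 0.002, -0.617]]
ft_force: [-0.1, -0.2, -1.1]
finger_gap: 13.5
grasp_force: 59.7
```

Emit:
{"fn": "servo_tool", "kwargs": {
  "rows": [
    [[-0.28, 1.5, -0.25], [-0.0007, -0.0244, 0.007], 0],
    [[-0.28, 1.5, -0.25], [-0.0008, -0.0244, 0.0069], 0],
    [[-0.28, 1.5, -0.25], [-0.0009, -0.0245, 0.0067], 0],
    [[-0.28, 1.5, -0.25], [-0.0009, -0.0245, 0.0066], 0],
    [[-0.26, 0.75, -0.27], [0.0034, -0.0248, 0.0072], 0],
    [[-0.26, 0.75, -0.27], [0.0035, -0.0249, 0.0072], 0],
    [[-0.26, 0.75, -0.27], [0.0035, -0.0249, 0.0071], 0],
    [[-0.26, 0.75, -0.27], [0.0035, -0.0249, 0.007], 0],
    [[0, 0, 0], [0, 0, 0], 0]
  ]
}}

```text
clock: 13.4
tcp_pos: [479.8, -21.1, 193.1]
tool_rot: [[-0.729, 0.093, 0.678], [0.069, 0.996, -0.062], [-0.681, 0.001, -0.733]]
ft_force: [1.0, 0.3, -0.9]
finger_gap: 13.6
grasp_force: 59.7
```

Emit:
{"fn": "servo_tool", "kwargs": {
  "rows": [
    [[-0.24, -0.5, -0.25], [0.004, -0.0263, 0.0068], 0],
    [[-0.24, -0.5, -0.25], [0.0042, -0.0263, 0.0067], 0],
    [[-0.24, -0.5, -0.25], [0.0043, -0.0263, 0.0065], 0],
    [[-0.24, -0.5, -0.25], [0.0045, -0.0263, 0.0064], 0],
    [[0, 0, 0], [0, 0, 0], 0],
    [[0, 0, 0], [0, 0, 0], 0],
    [[0, 0, 0], [0, 0, 0], 0]
  ]
}}

```text
clock: 14.28
tcp_pos: [476.7, -123.0, 163.4]
tool_rot: [[-0.706, 0.063, 0.705], [0.045, 0.998, -0.044], [-0.707, 0.001, -0.707]]
ft_force: [-0.3, 0.7, -0.6]
finger_gap: 13.8
grasp_force: 59.7
```

```bash
python3 -c "
from pl import *
import cv2
s1=snapshot('side');t=snapshot('top')
cv2.imwrite('pics/s5.png',s1);cv2.imwrite('pics/t5.png',t)
a=s1[130:230,310:450];h,b,H=check(q);print(H,h[5],proj('side',h[5]),proj('top',h[5]))
cv2.imwrite('pics/m5.png',cv2.resize(a,None,fx=5.7,fy=5.7,interpolation=cv2.INTER_CUBIC))
"
```

```text
14.275 [-45.8219  29.385  138.291  127.1617  36.6038 103.9954] [ 476.7363 -123.0468  163.4383] [-0.2883  0.6811 -0.5758]
[[ 0.998   0.0632  0.0004]
 [-0.0632  0.998  -0.0009]
 [-0.0004  0.0009  1.    ]] [ 486.813  -123.793   236.3324] [376.5064 191.0804] [373.0543 216.4643]
```

View pics/m5.png

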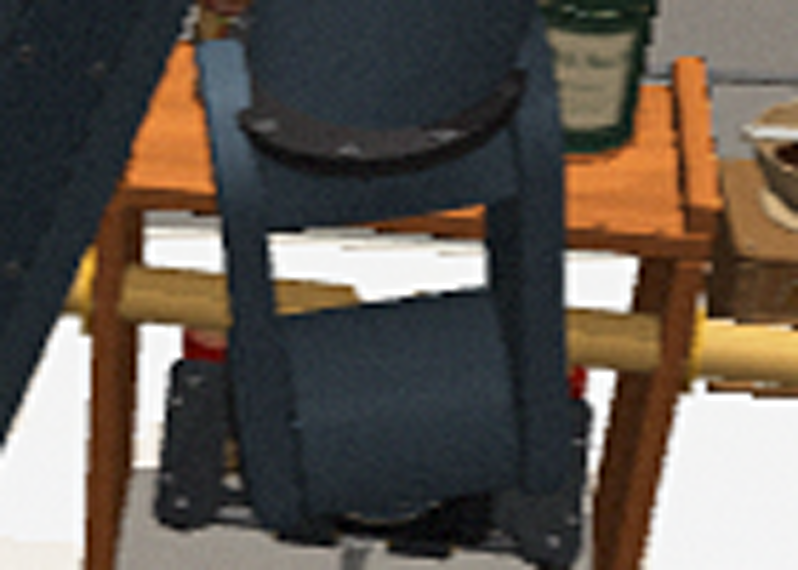

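The view shows the hand in front of the rail, hiding the ring. The arm and bystanders are clear. Next I'll approach along the gap direction.

```bash
cat >ap.py <<'E'
from pl import *
w=np.array([567.7,-131.1,200]);xr=np.array([.998,-.063,0])
h,b,H=check(q);r=h[5];A=s["tool_rot"];e=r-w
print("ring rel rail x %.1f y %.1f z %.1f"%(e@xr,e@[.063,.998,0],e[2]),"grip",s["grasp_force"])
for d in (50,30,26,20,0): print(d,(A.T@(w-d*(.906*xr-.423*np.array([0,0,1]))-r)/1000).round(4))
print("x",A.T@xr,"z",A.T@[0,0,1])
E
python3 ap.py
```

```text
14.375 [-45.8642  29.3857 138.2624 127.1445  36.6085 103.9984] [ 476.8725 -123.5627  163.5072] [ 0.1366 -0.7289 -1.5263]
ring rel rail x -81.0 y 1.7 z 36.4 grip 59.697582004009746
50 [-0.0145 -0.0017  0.0361]
30 [-0.0213 -0.0017  0.0549]
26 [-0.0227 -0.0017  0.0586]
20 [-0.0247 -0.0017  0.0643]
0 [-0.0316 -0.0017  0.0831]
x [-0.7071  0.0007  0.7071] z [-0.7071  0.0005 -0.7071]
```

Move to d = 30, in steps along the gap line.

Emit:
{"fn": "servo_tool", "kwargs": {
  "rows": [
    [[0, 0, 0], [-0.0048, -0.0006, 0.012], 0],
    [[0, 0, 0], [-0.0048, -0.0006, 0.012], 0],
    [[0, 0, 0], [-0.0049, -0.0005, 0.0121], 0],
    [[0, 0, 0], [-0.0034, 0, 0.0094], 0],
    [[0, 0, 0], [-0.0034, 0, 0.0094], 0],
    [[0, 0, 0], [0, 0, 0], 0],
    [[0, 0, 0], [0, 0, 0], 0]
  ]
}}

```text
clock: 15.25
tcp_pos: [530.2, -129.9, 139.2]
tool_rot: [[-0.706, 0.066, 0.705], [0.047, 0.998, -0.046], [-0.707, 0.001, -0.708]]
ft_force: [0.6, 0.1, -1.3]
finger_gap: 13.4
grasp_force: 59.7
```

```bash
python3 ap.py
```

```text
15.25 [-39.545   33.7222 131.4185 131.9725  33.8068 105.7456] [ 530.1724 -129.9338  139.2237] [ 0.5833  0.1496 -1.2656]
ring rel rail x -27.4 y -1.4 z 12.1 grip 59.69763201952446
50 [ 0.0063  0.0013 -0.019 ]
30 [-0.0006  0.0014 -0.0003]
26 [-0.0019  0.0014  0.0035]
20 [-0.004   0.0014  0.0091]
0 [-0.0108  0.0014  0.0279]
x [-0.7077  0.0028  0.7065] z [-0.7065  0.0011 -0.7077]
```

Emit:
{"fn": "servo_tool", "kwargs": {
  "rows": [
    [[0, 0, 0], [-0.0015, 0.0013, 0.003], 0],
    [[0, 0, 0], [-0.001, 0, 0.0028], 0],
    [[0, 0, 0], [-0.001, 0, 0.0028], 0],
    [[0, 0, 0], [0, 0, 0], 0]
  ]
}}

```text
clock: 15.75
tcp_pos: [539.4, -129.5, 135.7]
tool_rot: [[-0.706, 0.066, 0.706], [0.047, 0.998, -0.046], [-0.707, 0.001, -0.707]]
ft_force: [-0.6, 0.1, -0.7]
finger_gap: 13.3
grasp_force: 59.7
```

```bash
python3 ap.py
```

```text
15.75 [-38.4584  34.3511 130.3047 132.8188  33.316  105.9784] [ 539.3927 -129.5015  135.734 ] [-0.5954  0.1117 -0.6864]
ring rel rail x -18.3 y -0.3 z 8.6 grip 59.69778948056046
50 [ 0.0103  0.0002 -0.028 ]
30 [ 0.0034  0.0003 -0.0092]
26 [ 0.0021  0.0003 -0.0054]
20 [0.     0.0003 0.0002]
0 [-0.0068  0.0003  0.019 ]
x [-0.7071  0.0026  0.7071] z [-0.7071  0.0006 -0.7071]
```

Emit:
{"fn": "servo_tool", "kwargs": {
  "rows": [
    [[0, 0, 0], [-0.001, 0, 0.0028], 0],
    [[0, 0, 0], [-0.001, 0, 0.0028], 0],
    [[0, 0, 0], [-0.001, 0, 0.0028], 0],
    [[0, 0, 0], [0, 0, 0], 0]
  ]
}}

```text
clock: 16.25
tcp_pos: [547.4, -130.0, 131.9]
tool_rot: [[-0.706, 0.066, 0.706], [0.047, 0.998, -0.046], [-0.707, 0.001, -0.707]]
ft_force: [0.6, -0.2, -0.9]
finger_gap: 13.7
grasp_force: 59.7
```

```bash
python3 ap.py
```

```text
16.25 [-37.6649  35.0058 129.2752 133.3774  32.9026 106.2241] [ 547.4357 -129.9903  131.865 ] [ 0.6356 -0.1611 -0.8799]
ring rel rail x -10.2 y -0.3 z 4.8 grip 59.69759437604807
50 [ 0.0132  0.0002 -0.0364]
30 [ 0.0064  0.0002 -0.0176]
26 [ 0.005   0.0003 -0.0138]
20 [ 0.003   0.0003 -0.0082]
0 [-0.0039  0.0003  0.0106]
x [-0.7071  0.0026  0.7071] z [-0.7071  0.0007 -0.7071]
```

Emit:
{"fn": "servo_tool", "kwargs": {
  "rows": [
    [[0, 0, 0], [-0.0013, 0, 0.0035], 0],
    [[0, 0, 0], [-0.0013, 0, 0.0035], 0],
    [[0, 0, 0], [-0.0013, 0, 0.0036], 0],
    [[0, 0, 0], [0, 0, 0], 0]
  ]
}}

```text
clock: 16.75
tcp_pos: [557.8, -130.7, 127.1]
tool_rot: [[-0.706, 0.066, 0.706], [0.047, 0.998, -0.046], [-0.707, 0.001, -0.707]]
ft_force: [0.2, 0.1, -1.2]
finger_gap: 13.4
grasp_force: 59.7
```

Emit:
{"fn": "servo_tool", "kwargs": {
  "rows": [
    [[0, 0, 0], [0.0014, 0, 0.0014], 0],
    [[0, 0, 0], [0.0014, 0, 0.0014], 0],
    [[0, 0, 0], [0.001, 0, 0.001], 0],
    [[0, 0, 0], [0, 0, 0], 0],
    [[0, 0, 0], [0, 0, 0], 0]
  ]
}}

```text
clock: 17.38
tcp_pos: [557.4, -130.7, 121.8]
tool_rot: [[-0.706, 0.066, 0.705], [0.047, 0.998, -0.046], [-0.707, 0.001, -0.707]]
ft_force: [-0.1, -0.6, -0.7]
finger_gap: 13.3
grasp_force: 59.7
```

```bash
python3 ap.py
```

```text
17.375 [-36.7273  36.6781 128.1298 135.1393  33.0796 105.2153] [ 557.3921 -130.6573  121.8298] [-0.072  -0.5984 -0.6722]
ring rel rail x -0.2 y -0.3 z -5.3 grip 59.69758186605759
50 [ 0.0132  0.0002 -0.0506]
30 [ 0.0064  0.0003 -0.0318]
26 [ 0.005   0.0003 -0.028 ]
20 [ 0.0029  0.0003 -0.0224]
0 [-0.0039  0.0003 -0.0036]
x [-0.7072  0.0028  0.707 ] z [-0.707   0.0007 -0.7072]
```

Emit:
{"fn": "servo_tool", "kwargs": {
  "rows": [
    [[0, 0, 0], [0.0007, 0, 0.0007], 0],
    [[0, 0, 0], [0.0007, 0, 0.0007], 0],
    [[0, 0, 0], [0, 0, 0], 0]
  ]
}}

```text
clock: 17.75
tcp_pos: [558.0, -130.7, 120.7]
tool_rot: [[-0.704, 0.066, 0.707], [0.047, 0.998, -0.046], [-0.709, 0.001, -0.705]]
ft_force: [-1.3, 0.0, 3.7]
finger_gap: 13.4
grasp_force: 59.7
```

Emit:
{"fn": "servo_tool", "kwargs": {
  "rows": [
    [[0, 0, 0], [0.0007, 0, 0.0007], 0],
    [[0, 0, 0], [0.0007, 0, 0.0007], 0],
    [[0, 0, 0], [0, 0, 0], 0]
  ]
}}

```text
clock: 18.12
tcp_pos: [559.1, -131.0, 120.3]
tool_rot: [[-0.7, 0.066, 0.711], [0.046, 0.998, -0.047], [-0.712, 0.0, -0.702]]
ft_force: [-3.3, -0.3, 11.1]
finger_gap: 13.4
grasp_force: 59.8
```

Emit:
{"fn": "servo_tool", "kwargs": {
  "rows": [
    [[0, 0, 0], [-0.001, 0, -0.001], 0],
    [[0, 0, 0], [0, 0, 0], 0],
    [[0, 0, 0], [0, 0, 0], 0.016],
    [[0, 0, 0], [0, 0, 0], 0.02],
    [[0, 0, 0], [0, 0, 0], 0.03],
    [[0, 0, 0], [0, 0, 0], 0.06],
    [[0, 0, 0], [0, 0, 0], 0.06],
    [[0, 0, 0], [0, 0, 0], 0.06],
    [[0, 0, 0], [0, 0, 0], 0.06],
    [[0, 0, 0], [0, 0, 0], 0.06]
  ]
}}

```text
clock: 19.38
tcp_pos: [557.4, -130.6, 119.3]
tool_rot: [[-0.706, 0.066, 0.706], [0.047, 0.998, -0.046], [-0.707, 0.001, -0.707]]
ft_force: [-0.1, 0.6, 1.1]
finger_gap: 59.5
grasp_force: 0.0
```

Emit:
{"fn": "servo_tool", "kwargs": {
  "rows": [
    [[0, 0, 0], [0, 0, -0.01], 0.06],
    [[0, 0, 0], [0, 0, -0.02], 0.06],
    [[0, 0, 0], [0, 0, -0.025], 0.06],
    [[0, 0, 0], [0, 0, -0.03], 0.06],
    [[0, 0, 0], [0, 0, -0.03], 0.06],
    [[0, 0, 0], [0, 0, -0.02], 0.06],
    [[0, 0, 0], [0, 0, 0], 0.06],
    [[0, 0, 0], [0, 0, 0], 0.06]
  ]
}}

```text
clock: 20.38
tcp_pos: [462.4, -124.7, 214.8]
tool_rot: [[-0.705, 0.066, 0.706], [0.047, 0.998, -0.047], [-0.707, 0.0, -0.707]]
ft_force: [0.0, -0.1, 0.2]
finger_gap: 60.3
grasp_force: 0.0
```

```bash
python3 -c "
from pl import *
import cv2
a=snapshot('side')[130:230,310:450];print(s['ft_force'])
cv2.imwrite('pics/m6.png',cv2.resize(a,None,fx=5.7,fy=5.7,interpolation=cv2.INTER_CUBIC))
for dz in (60,120): track(q,[(s['tcp_pos']+[0,0,dz],-3.6,45)])
track(q,[(s['tcp_pos']+[-20,200,60],-3.6,45)])
"
```

```text
20.375 [-48.3562  17.9743 136.6006 106.9749  31.273  125.512 ] [ 462.3975 -124.7309  214.8364] [ 0.032  -0.1115  0.2224]
[ 0.032  -0.1115  0.2224]
[ 462.4 -124.7  274.8] -3.6 45 q [-48.5   6.8 131.2  78.5  30.6 158.2] err 0.0
[ 462.4 -124.7  334.8] -3.6 45 q [-51.7   0.5 129.8  72.8  35.9 163.6] err 25.9
[442.4  75.3 274.8] -3.6 45 q [ -5.7   4.3 134.4 158.    4.  110.4] err 0.0
```

View pics/m6.png

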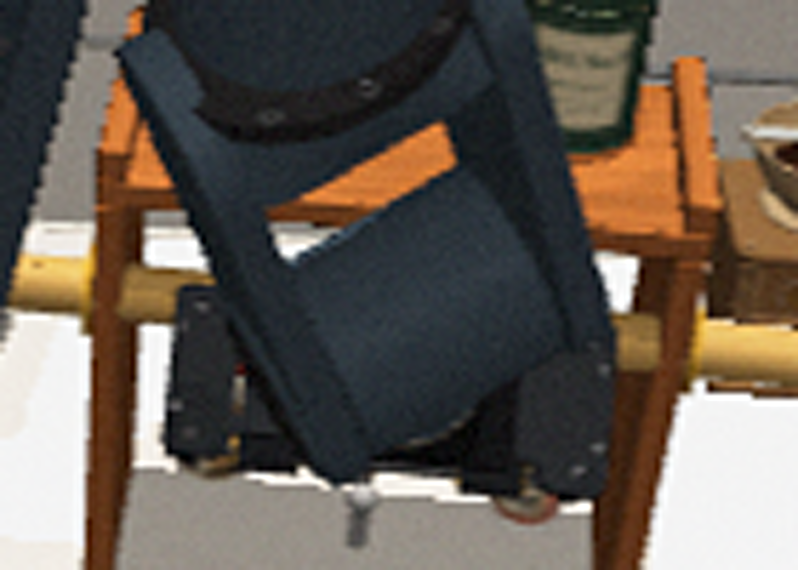

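The hook's foot and ball show at (360,510), still hanging below the hand. I'll move the hand aside to see it properly.

Emit:
{"fn": "servo_tool", "kwargs": {
  "rows": [
    [[0, 0, 0], [-0.006, 0.025, -0.006], 0.06],
    [[0, 0, 0], [-0.006, 0.025, -0.006], 0.06],
    [[0, 0, 0], [-0.006, 0.025, -0.006], 0.06],
    [[0, 0, 0], [-0.006, 0.025, -0.006], 0.06],
    [[0, 0, 0], [0, 0.025, 0], 0.06],
    [[0, 0, 0], [0, 0.025, 0], 0.06],
    [[0, 0, 0], [0, 0.025, 0], 0.06],
    [[0, 0, 0], [0, 0.02, 0], 0.06],
    [[0, 0, 0], [0, 0, 0], 0.06],
    [[0, 0, 0], [0, 0, 0], 0.06],
    [[0, 0, 0], [0, 0, 0], 0.06],
    [[0, 0, 0], [0, 0, 0], 0.06]
  ]
}}

```text
clock: 21.92
tcp_pos: [475.2, 66.7, 249.0]
tool_rot: [[-0.705, 0.067, 0.706], [0.048, 0.998, -0.048], [-0.708, 0.0, -0.707]]
ft_force: [-0.4, -0.3, 0.5]
finger_gap: 60.1
grasp_force: 0.0
```

Emit:
{"fn": "servo_tool", "kwargs": {
  "rows": [
    [[0, 0, 0], [0, 0, 0], 0.06],
    [[0, 0, 0], [0, 0, 0], 0.06],
    [[0, 0, 0], [0, 0, 0], 0.06],
    [[0, 0, 0], [0, 0, 0], 0.06],
    [[0, 0, 0], [0, 0, 0], 0.06],
    [[0, 0, 0], [0, 0, 0], 0.06],
    [[0, 0, 0], [0, 0, 0], 0.06],
    [[0, 0, 0], [0, 0, 0], 0.06],
    [[0, 0, 0], [0, 0, 0], 0.06],
    [[0, 0, 0], [0, 0, 0], 0.06],
    [[0, 0, 0], [0, 0, 0], 0.06],
    [[0, 0, 0], [0, 0, 0], 0.06]
  ]
}}

```text
clock: 23.42
tcp_pos: [475.1, 67.4, 249.1]
tool_rot: [[-0.705, 0.066, 0.706], [0.047, 0.998, -0.047], [-0.708, 0.0, -0.707]]
ft_force: [-0.4, -0.8, -0.8]
finger_gap: 59.7
grasp_force: 0.0
```

Emit:
{"fn": "servo_tool", "kwargs": {
  "rows": [
    [[0, 0, 0], [0, 0, 0], 0.06],
    [[0, 0, 0], [0, 0, 0], 0.06],
    [[0, 0, 0], [0, 0, 0], 0.06],
    [[0, 0, 0], [0, 0, 0], 0.06],
    [[0, 0, 0], [0, 0, 0], 0.06],
    [[0, 0, 0], [0, 0, 0], 0.06],
    [[0, 0, 0], [0, 0, 0], 0.06],
    [[0, 0, 0], [0, 0, 0], 0.06],
    [[0, 0, 0], [0, 0, 0], 0.06],
    [[0, 0, 0], [0, 0, 0], 0.06],
    [[0, 0, 0], [0, 0, 0], 0.06],
    [[0, 0, 0], [0, 0, 0], 0.06]
  ]
}}

```text
clock: 24.92
tcp_pos: [475.1, 67.4, 249.0]
tool_rot: [[-0.705, 0.066, 0.706], [0.047, 0.998, -0.047], [-0.708, 0.0, -0.707]]
ft_force: [0.5, 0.2, -1.4]
finger_gap: 60.3
grasp_force: 0.0
```

```bash
python3 -c "
from pl import *
import cv2
i1=snapshot('side')
for _ in range(8): i2=snapshot('side')
a=i1[130:240,300:460];print(s['ft_force'],'diff',cv2.absdiff(i1,i2)[150:240,340:420].max())
cv2.imwrite('pics/m7.png',cv2.resize(a,None,fx=5,fy=5,interpolation=cv2.INTER_CUBIC))
"
```

```text
24.925 [ -6.6224  11.3483 133.4466 168.321   10.0031  99.5134] [475.1116  67.3975 249.0277] [ 0.4546  0.1561 -1.4257]
[ 0.4546  0.1561 -1.4257] diff 17
```

View pics/m7.png

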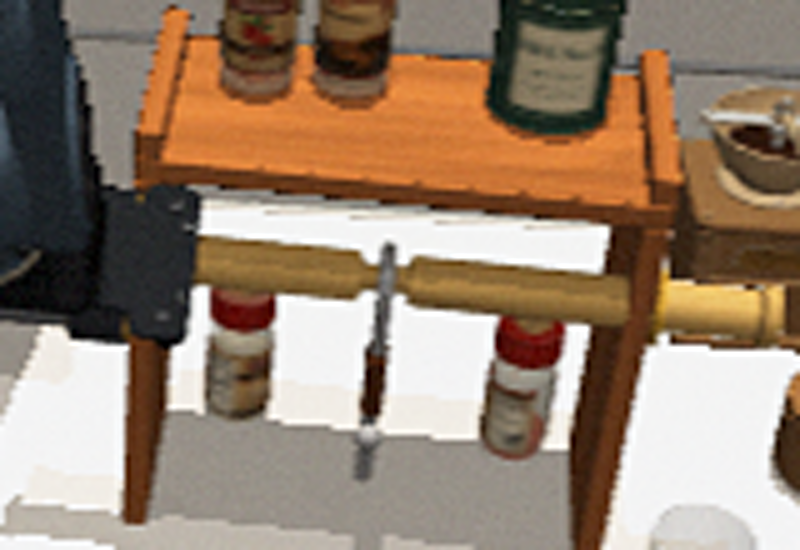

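The hook hangs in the waist at (385,280), with the rail through its ring. It is free of the hand, and jars are in place. I'll wait a little longer, then hand it in.

Emit:
{"fn": "servo_tool", "kwargs": {
  "rows": [
    [[0, 0, 0], [0, 0, 0], 0.06],
    [[0, 0, 0], [0, 0, 0], 0.06],
    [[0, 0, 0], [0, 0, 0], 0.06],
    [[0, 0, 0], [0, 0, 0], 0.06],
    [[0, 0, 0], [0, 0, 0], 0.06],
    [[0, 0, 0], [0, 0, 0], 0.06],
    [[0, 0, 0], [0, 0, 0], 0.06],
    [[0, 0, 0], [0, 0, 0], 0.06],
    [[0, 0, 0], [0, 0, 0], 0.06],
    [[0, 0, 0], [0, 0, 0], 0.06],
    [[0, 0, 0], [0, 0, 0], 0.06],
    [[0, 0, 0], [0, 0, 0], 0.06]
  ]
}}

```text
clock: 26.88
tcp_pos: [475.1, 67.4, 249.0]
tool_rot: [[-0.705, 0.066, 0.706], [0.047, 0.998, -0.047], [-0.708, 0.0, -0.707]]
ft_force: [-0.3, -0.2, 0.6]
finger_gap: 60.2
grasp_force: 0.0
```

Emit:
{"fn": "servo_tool", "kwargs": {
  "rows": [
    [[0, 0, 0], [0, 0, 0], 0.06],
    [[0, 0, 0], [0, 0, 0], 0.06],
    [[0, 0, 0], [0, 0, 0], 0.06],
    [[0, 0, 0], [0, 0, 0], 0.06],
    [[0, 0, 0], [0, 0, 0], 0.06],
    [[0, 0, 0], [0, 0, 0], 0.06],
    [[0, 0, 0], [0, 0, 0], 0.06],
    [[0, 0, 0], [0, 0, 0], 0.06],
    [[0, 0, 0], [0, 0, 0], 0.06],
    [[0, 0, 0], [0, 0, 0], 0.06],
    [[0, 0, 0], [0, 0, 0], 0.06],
    [[0, 0, 0], [0, 0, 0], 0.06]
  ]
}}

```text
clock: 28.38
tcp_pos: [475.1, 67.4, 249.0]
tool_rot: [[-0.705, 0.066, 0.706], [0.047, 0.998, -0.047], [-0.708, 0.0, -0.707]]
ft_force: [0.4, -0.2, -0.5]
finger_gap: 59.9
grasp_force: 0.0
```

```bash
python3 -c "
from rig import *
print(job_done())"
```

```text
the job is handed in; nothing more can be done
None
```

The open hook hangs released and still from the rail's waist, the closed hook was left in the stand, and the job was handed in after about 28 s of robot time; no verdict came back.

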